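Free a jammed slide: drift out its lock pin, then crank it open

ROBOT

A 6-joint arm with a two-finger parallel gripper is mounted at the origin on the work surface. World frame = base frame: x ahead of the robot, y to its left, z up, the work surface at z = 0. Lengths are in m, angles in rad, forces in N, time in s.
With the tool pointing down it reaches from about 0.35 to 0.775 m from the base axis. Payload 7.3 kg.
Tool frame: the origin (TCP) lies at the very end of the fingers, on their centre line; the grasp point (between the pads) lies 19 mm behind it; z points along the fingers, y is the line along which they close (so a half turn about z gives the same grasp; the last joint's range is limited). The gripper opens to 92 mm and grips with 3 to 60 N. Pads are 19 mm wide; open, the fingers measure 130 mm over their backs; the gripper's body (75 mm by 190 mm) begins 47 mm behind the grasp point.
Start: joints at [-1.404, 0.342, 1.524, -0, 1.275, -0.146], TCP at [0.162, -0.5, 0.227] pointing down, gripper open.
Joint ranges: [-2.53, 2.53], [-0.77, 2.02], [0.04, 2.7], [-1, 4.14], [0.28, 2.66], [-3.11, 3.11]. Speed limits (rad/s): [2.57, 2.57, 3.14, 3.14, 3.14, 3.14].

INTERFACE

Orientations are given as [roll, pitch, yaw] about the fixed x, y, z axes, in that order (R = Rz(yaw) Ry(pitch) Rx(roll)).
In Python, from cell import robot gives the robot as it stands. The module is installed in compiled form; this text tells all that it offers.
- The arm moves only by the tool arm_command, never from a script. Its argument "moves" is a list of rows, each a list of 3 entries, a list of its own where there are three numbers: the shift along the tool's x, y, z in m, then the turn, a rotation vector about the tool's x, y, z in rad, then the finger opening in m, from 0 to 0.0918. In form: [[[dx, dy, dz], [ax, ay, az], claw], ...]. A call has exactly 5 rows; each row is the pose to reach, as a shift and turn from the pose commanded when the call began, along the tool's axes at that moment; what a row does not reach only later rows make up. A row lasts 1/10 s, in which the tool goes at most 50 mm and 8.59 degrees, less where a joint would pass 70% of its speed; a pose out of reach is approached as far as the arm can. A call with a gripper value outside its range is refused whole. The fingers move at their own pace and stop on an object; "squeeze" is the grip in N (left out, the last holds). Time passes only in rows, so rows that repeat a pose let the fingers close, or fill a call up. It gives the time, the measured TCP pose, the force, the opening and the grip force at its end, in the units of the state.
- robot.observe(): the state, without advancing time (a new reading comes with each control period).
- robot.read_camera(name): name is "scene" or "top"; returns the picture (420x560x3 uint8, red, green, blue); there is no depth.
- robot.camera_model(name): a dict with "fx", "fy", "cx", "cy" (pixels), "k1" (the pictures are not rectified: a ray, as slopes to the right and down, at radius r is drawn at 1 + k1 r^2 times it, then the intrinsics apply), "R" (3x3) and "t" (3): a world point X has camera coordinates R X + t. Camera axes: x right, y down, z forward; pixel columns grow to the right and rows downward; lengths in m; the calibration is good to about 2 mm. A picture is of the moment at which its call begins. camera_model takes no time and is no camera call.
- robot.hand_in(): hands the job in; it is judged then, once.
The state is a dict: "time": time; "qpos": joint angles; "qvel": joint speeds; "joint_efforts": joint torques, N m; "tool_pos": TCP position; "tool_rot": TCP orientation; "contact_force": force on the tool from outside, world axes, zero at the start; "torque": the same for the moment, N m; "opening": finger opening in m; "grip_force": force on a finger pad.
Only numpy, scipy, OpenCV 4.12 (cv2) and the standard library are available. Lean on these libraries where they do the work, as an engineer would, in place of code of your own. Each camera call takes 0.05 s, during which the arm holds its last target. There are 200 camera calls.

TASK

The lock pin of the robot's rack slide is stuck. Take the yellow drift punch from its wooden rest and push the pin out from its bare brass end, red head leading, until it is well clear of the steel bar; never touch the pin with the fingers. Lay the punch back on its rest, then take the crank by its loose black sleeve and wind the slide open as far as it goes, keeping hold of the sleeve while the crank turns, let go, and leave the other things on the bench alone.

Things in the scene. Friction and masses are not known exactly. Their poses are not given: they have to be found in the camera images.
- slide_module: Rack slide module bolted to the bench, base 240 x 130 x 10 mm. Origin: on the bench under the steel bar's middle line; x along the bar to the orange end plate, y the way the pin is to be driven, z up. Steel bar 16 mm wide along y = 0 between two blue cheeks (48 mm long, at x = -45 mm, outer faces y = -21 and 21, tops 90 mm up). Free bench beyond y = -39 mm; only crank and sleeve rise over 92 mm.
- bore_mouth (a point): Centre of the pin's bore in the outer face (y = -21 mm) of the near blue cheek, 60 mm above the bench. The bore is level, 16 mm wide, chamfered 1.5 mm, and runs along the module's +y right through cheeks and bar. The point's axes are the module's.
- pin_tail (a point): Middle of the bare flat brass end of the lock pin (diameter 14 mm, 47 mm long, then the red head, diameter 26 mm, on the +y side). At the start it stands 2 to 4 mm proud of the near cheek; driven, it goes into the bore and the punch tip must follow it inside. Axes are the module's.
- lock_pin (a joint): How far the pin is driven out along the module's +y, m: 0 to 0.002 at the start, clear of the bar from 0.034 on, stop at 0.046 (it stays captive in the far cheek). Resists with a steady friction of about 8 N, 10 N at 50 mm/s, and stays where it is left. While it is in the bar the crank is locked.
- crank (a joint): Turn of the crank, rad, counter-clockwise from above: 0 at the start (arm at 100 degrees counter-clockwise from the module's x axis), stop at 2.6 = slide fully open (bar moved 52 mm along +x). Resists with 3 to 5 N at the sleeve and stays where it is left.
- crank_axis (a point): Point on the upright crank axis, at the height of the sleeve's middle (154 mm above the bench). The sleeve circles around it at 60 mm radius.
- sleeve: Black upright free-spinning grip sleeve on the end of the red crank arm, diameter 24 mm, 60 mm high; origin in its middle, 154 mm above the bench, z up along its own axis. It turns freely, so the gripper may keep its heading while it goes round. Arm top is 118 mm above the bench, the sleeve's lower end 124 mm.
- punch_rest: Fixed wooden rest of the punch, base 130 x 70 x 10 mm, origin on the bench under its middle, x along the lying punch. Two 10 mm thick uprights at x = -45 and +45 mm carry the punch's body in notches, about 40 mm wide at the top (63 mm above the bench), about 20 mm at their floor 45 mm above the bench. Between them 80 mm are free.
- punch_grip (a point): Drift punch, at the place to grip: near its centre of mass, mid-thickness, 53 mm above the bench as it lies over the rest's middle. Yellow body 16 x 16 mm from 70 mm behind this point to 50 mm ahead, an 8 mm steel cap behind, ahead a 9 mm round steel shank to the tip at 115 mm. x points along the punch to the tip, z up. About 0.2 kg.
- punch_tip (a point): Middle of the flat tip of the punch, 115 mm ahead of punch_grip along its x axis.
- battery_mid (a point): Bystander: centre of a black battery block 75 x 110 x 55 mm with a red top.
- tape_roll_mid (a point): Bystander: centre of a blue tape roll lying flat, diameter 90 mm, 24 mm high.
- wheel_mid (a point): Bystander: centre of a black rubber wheel lying flat, orange middle, diameter 76 mm, 26 mm high.
Things that resemble listed ones, but are neither listed nor needed, are in the scene too. What is meant by the part that bears punch_grip is not purple, and is the larger of those in its own colour.

How it is judged:
On the way, in this order (a step that is already met when the one before it is completed fails the run):
1. the punch drives the pin: it has moved 10 mm and the punch bears on it (value of joint lock_pin above 0.01 m and contact force between punch and lock_pin above 1 N), for 0.05 s.
2. the punch has driven the pin clear of the bar (34 mm) (value of joint lock_pin above 0.034 m and contact force between punch and lock_pin above 1 N), for 0.05 s.
3. the punch lies on its rest, released (horizontal distance between punch_grip and punch_rest below 0.02 m and z of punch_grip in the frame of punch_rest between 0.046 and 0.06 m and angle between the x axis of punch_grip and the x axis of punch_rest, either way round below 0.2 rad and contact force between the fingers and punch below 0.1 N and linear speed of punch below 0.03 m/s), for 0.2 s.
4. the sleeve is held and the crank has turned 0.5 rad (value of joint crank above 0.5 rad and contact force between the fingers and sleeve above 0.5 N), for 0.05 s.
5. the crank is wound to its stop (2.45 rad or more) with the sleeve held (value of joint crank above 2.45 rad and contact force between the fingers and sleeve above 0.5 N), for 0.05 s.
At the end, for the whole second after the job is handed in: The pin is out by 34 mm or more, the crank stands at 2.45 rad or more and still, and the punch lies still and released on its rest (its grip point within 20 mm of the rest's middle in plan and 46 to 60 mm above the bench, lengthways within 0.2 rad); the sleeve is let go (all of step 3 and value of joint lock_pin above 0.034 m and value of joint crank above 2.45 rad and velocity of joint crank below 0.05 rad/s and contact force between the fingers and sleeve below 0.1 N); the robot touches nothing.
It fails at once if the fingers touch the lock pin (contact force between the fingers and lock_pin above 0.5 N).
It fails at once if the crank turns without the sleeve being held (value of joint crank between 0.15 and 2.45 rad and velocity of joint crank above 0.3 rad/s and contact force between the fingers and sleeve below 0.2 N).
It fails at once if the battery is moved by more than 20 mm (distance of battery_mid from where it was at the start of the episode above 0.02 m).
It fails at once if the tape roll is moved by more than 20 mm (distance of tape_roll_mid from where it was at the start of the episode above 0.02 m).
It fails at once if the wheel is moved by more than 20 mm (distance of wheel_mid from where it was at the start of the episode above 0.02 m).
It also fails if it takes over 72 s, if anything falls off the work surface, if the arm or the gripper's body presses on something with over 40 N, if the wrist force passes 120 N, or if a joint passes its speed limit or range.

## Working session

There is one attempt and no reset: what is moved stays moved. The work goes in short steps, Python scripts to look and compute and a tool call to move; the robot and the scene stay as the last step left them, time stands still between calls to the robot, and variables do not carry over. Pictures are saved under pics/ and viewed, at most 10 in all, crops included, and the job is handed in when it is done.

Besides the shell and the picture viewer there is one more tool, called after "Emit:" by a JSON object that holds its "method" and its "body". arm_command: Moves the arm, as the interface text tells. Its arguments: {"type":"object","properties":{"moves":{"type":"array"},"squeeze":{"type":"number"}},"required":["moves"]}

```bash
mkdir -p pics; cat > h.py <<'E'
import numpy as np, cv2
from cell import robot
from scipy.spatial.transform import Rotation as Ro
def ray(name,u,v):
    m=robot.camera_model(name)
    K=np.array([[m['fx'],0,m['cx']],[0,m['fy'],m['cy']],[0,0,1.]])
    p=cv2.undistortPoints(np.array([[[u,v]]],float),K,np.array([m['k1'],0,0,0,0.]))[0,0]
    R=np.array(m['R']);t=np.array(m['t'])
    return -R.T@t, R.T@np.array([p[0],p[1],1.])
def atz(name,u,v,z):
    c,d=ray(name,u,v); return c+d*(z-c[2])/d[2]
def proj(name,X):
    m=robot.camera_model(name);c=np.array(m['R'])@np.array(X)+m['t'];x,y=c[:2]/c[2]
    s=1+m['k1']*(x*x+y*y);return np.array([m['fx']*x*s+m['cx'],m['fy']*y*s+m['cy']])
def snap(name,fn,box=None,sc=1):
    im=robot.read_camera(name)[:,:,::-1]
    cv2.imwrite('pics/full_'+fn+'.png',im)
    if box: im=im[box[1]:box[3],box[0]:box[2]]
    cv2.imwrite('pics/'+fn+'.png',cv2.resize(im,None,fx=sc,fy=sc,interpolation=cv2.INTER_CUBIC))
E
python3 - <<'E'
from h import *
snap('scene','s0',sc=1.4);snap('top','t0',sc=1.4)
for n in('scene','top'):
    m=robot.camera_model(n);print(n,m, -np.array(m['R']).T@np.array(m['t']))
print(robot.observe())
E
```

```text
scene {'fx': 516.8490840728946, 'fy': 516.8490840728946, 'cx': 277.49684286212255, 'cy': 221.92044906332214, 'k1': -0.014569584825586642, 'R': array([[-0.25909752,  0.96584986,  0.00158705],
       [ 0.81714714,  0.22008216, -0.53276111],
       [-0.51491653, -0.13674023, -0.84626419]]), 't': array([ 0.25875509, -0.3614091 ,  1.63459977])} [1.20404965 0.05313668 1.19034788]
top {'fx': 519.1232855842874, 'fy': 519.1232855842874, 'cx': 281.1166500976671, 'cy': 207.44081151577888, 'k1': -0.16301736103590891, 'R': array([[-0.01913242, -0.99979716,  0.00629215],
       [-0.98811183,  0.01794789, -0.15268559],
       [ 0.15254169, -0.00913859, -0.98825478]]), 't': array([-0.11798008,  0.58713208,  1.25318152])} [ 0.38673248 -0.11704161  1.32885159]
{'time': 0.1, 'qpos': array([-1.40401683e+00,  3.42661294e-01,  1.52489061e+00, -1.62891408e-05,
        1.27541743e+00, -1.46006331e-01]), 'qvel': array([ 0.0013741 , -0.00051776, -0.00300823,  0.00145652,  0.00136848,
       -0.0013939 ]), 'joint_efforts': array([ 9.94116308e-04, -4.32005918e+01, -2.44696087e+01,  7.18706776e-02,
        5.25936135e-02, -3.98784800e-05]), 'tool_pos': array([ 0.16150166, -0.49916873,  0.22612096]), 'tool_rot': array([-3.14022835e+00, -1.84879944e-04,  3.12790457e-01]), 'contact_force': array([-0.35779978, -0.11260315,  0.54632687]), 'torque': array([ 0.01366265,  0.03581967, -0.02515847]), 'grip_force': 0.0, 'opening': 0.09190840527863957}
```

View pics/s0.png

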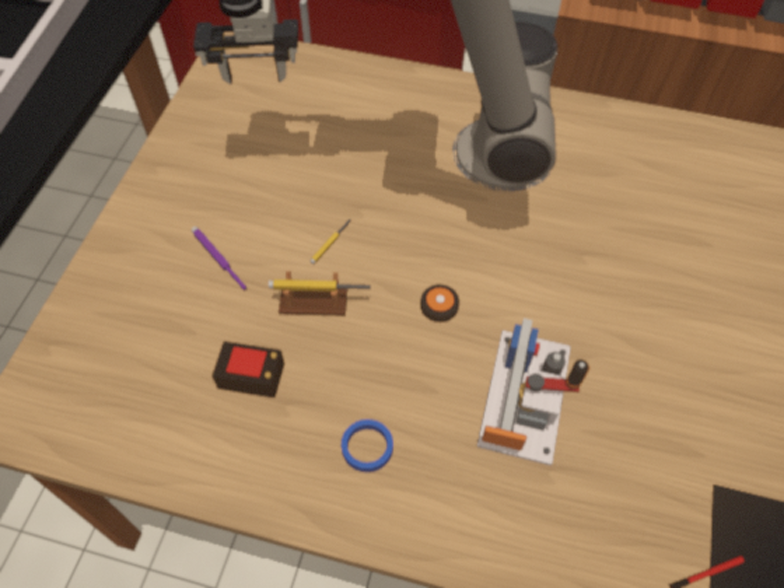

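View pics/t0.png

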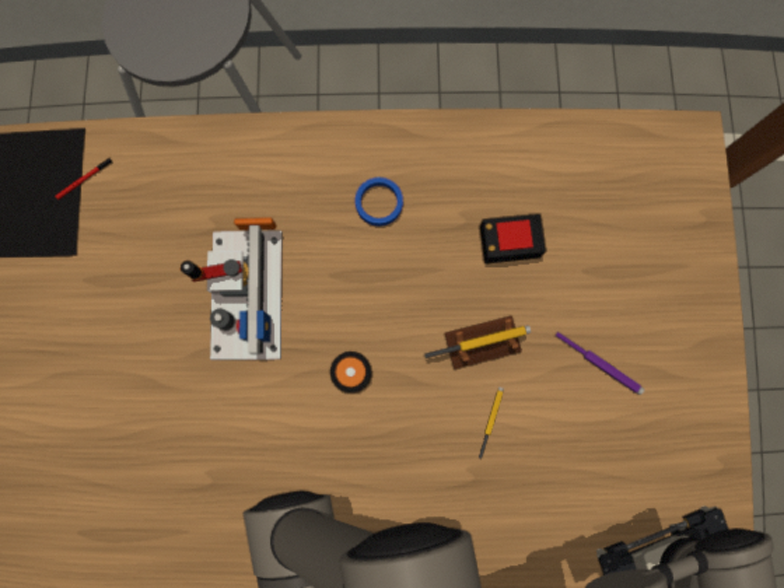

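The scene picture shows the rest and punch at about (315,285), and the module at about (525,390) in the 1.4x view. In the top picture the punch tip is at (427,356) and its cap at (528,330). The module spans about (210-282, 220-358), with its orange end towards world +x. Next I'll enlarge both.

```bash
python3 - <<'E'
import cv2,numpy as np
t=cv2.imread('pics/full_t0.png');s=cv2.imread('pics/full_s0.png')
a=cv2.resize(t[150:262,126:210],None,fx=5,fy=5,interpolation=cv2.INTER_CUBIC)
b=cv2.resize(t[220:270,298:386],None,fx=4,fy=4,interpolation=cv2.INTER_CUBIC)
c=cv2.resize(s[186:232,185:270],None,fx=4,fy=4,interpolation=cv2.INTER_CUBIC)
o=np.zeros((560,420+360,3),np.uint8);o[:a.shape[0],:a.shape[1]]=a;o[:200,424:424+352]=b;o[210:210+184,424:424+340]=c
cv2.imwrite('pics/c1.png',o)
d=cv2.resize(s[222:335,335:425],None,fx=5,fy=5,interpolation=cv2.INTER_CUBIC)
cv2.imwrite('pics/c2.png',d)
E
```

```text
(no output)
```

View pics/c1.png

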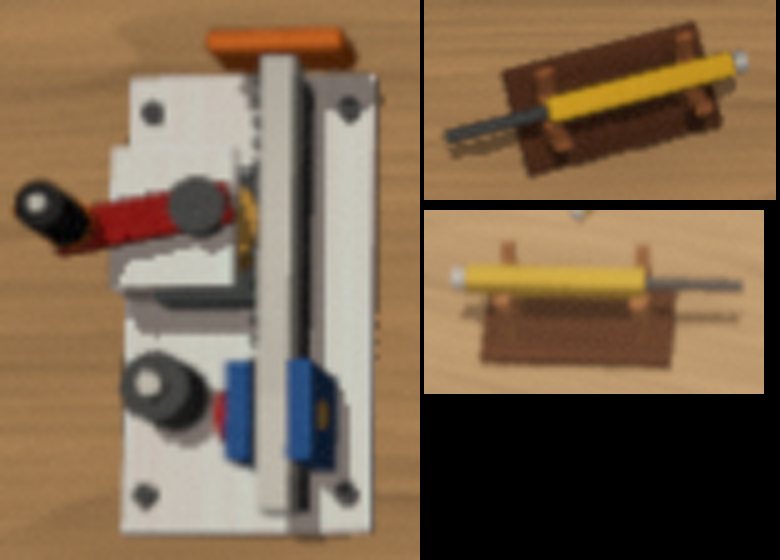

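View pics/c2.png

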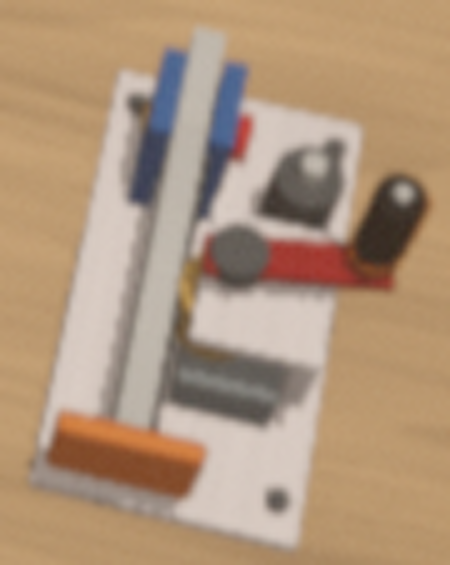

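The crops show the brass tail at about (322,415) in the top crop. The cheek tops, base corners and sleeve top at (36,203) are also clear, as are the punch's cap (741,62) and tip (448,136). I'll fit the module and punch poses from these points.

```bash
cat > fit.py <<'E'
from h import *
from scipy.optimize import least_squares
T=lambda x,y:('top',126+(x+.5)/5-.5,150+(y+.5)/5-.5)
S=lambda x,y:('scene',335+(x+.5)/5-.5,222+(y+.5)/5-.5)
obs=[(T(313,361),(-21,-21,90)),(T(309,465),(-69,-21,90)),(T(227,361),(-21,21,90)),(T(225,460),(-69,21,90)),(T(322,415),(-45,-24,60)),
 (S(168,48),(-69,-21,90)),(S(247,66),(-69,21,90)),(S(150,128),(-21,-21,90)),(S(230,150),(-21,21,90))]
base=[(T(131,77),(1,1)),(T(378,73),(1,-1)),(T(372,533),(-1,-1)),(T(121,531),(-1,1)),(S(122,70),(-1,-1)),(S(362,125),(-1,1)),(S(297,547),(1,1)),(S(32,487),(1,-1))]
def W(p,X):
    c,s=np.cos(p[2]),np.sin(p[2]);x,y,z=np.array(X)/1000
    return [p[0]+c*x-s*y,p[1]+s*x+c*y,z]
def f(p):
    r=[proj(o[0],W(p,X))-np.array(o[1:]) for o,X in obs]
    r+=[proj(o[0],W(p,(p[3]*1000+120*i,p[4]*1000+65*j,10)))-np.array(o[1:]) for o,(i,j) in base]
    return np.concatenate(r)
r=least_squares(f,[.6,.1,0,0,.026],loss='soft_l1')
print(r.x);print(f(r.x).reshape(-1,2).round(1).tolist())
p=r.x
def tri(obs):
    A=[];b=[]
    for o in obs:
        c,d=ray(*o);d/=np.linalg.norm(d);P=np.eye(3)-np.outer(d,d);A.append(P);b.append(P@c)
    return np.linalg.lstsq(np.vstack(A),np.concatenate(b),rcond=None)[0]
st=tri([T(36,203),S(403,193)]);print('sleeve top',st,atz(*T(36,203),.184),atz(*S(403,193),.184))
hub=tri([T(197,206),S(240,252)]);print('hub',hub)
sl=(atz(*T(36,203),.184)+atz(*S(403,193),.184))/2
a=p[2]+np.deg2rad(100);print('axis',sl[:2]-.06*np.array([np.cos(a),np.sin(a)]))
print('bore',W(p,(-45,-21,60)),'R',np.deg2rad(1)*0)
tb=lambda x,y:('top',298+(x-424+.5)/4-.5,220+(y+.5)/4-.5)
sb=lambda x,y:('scene',185+(x-424+.5)/4-.5,186+(y-210+.5)/4-.5)
print('tip',tri([tb(448,136),sb(742,287)]),atz(*tb(448,136),.053),atz(*sb(742,287),.053))
print('cap',tri([tb(742,62),sb(455,277)]),atz(*tb(742,62),.053),atz(*sb(455,277),.053))
print('bodyfront',tri([tb(547,112),sb(646,281)]),atz(*tb(547,112),.053),atz(*sb(646,281),.053))
for c in[(504,72),(694,22),(721,125),(529,175)]:print('rest',atz(*tb(*c),.01))
E
python3 fit.py
```

```text
[ 0.56928031  0.11902579 -0.00369966  0.02097444  0.02621405]
[[-0.6, -0.5], [-0.0, -1.5], [-0.6, -0.3], [-0.5, -0.3], [0.7, -0.1], [-0.7, -0.8], [0.2, -0.6], [-0.5, -0.7], [0.5, -1.1], [-0.4, -0.4], [-0.8, -0.6], [-0.4, -0.6], [-0.5, 0.2], [-0.7, -0.5], [0.2, -0.2], [-0.3, -0.1], [-0.8, -1.6]]
sleeve top [0.60913911 0.20872832 0.18392587] [0.60916544 0.20832937 0.184     ] [0.60907234 0.20908321 0.184     ]
hub [0.61930112 0.14963408 0.11534554]
axis [0.61931911 0.14957969]
bore [np.float64(0.5242029258926989), np.float64(0.09819241835618259), np.float64(0.06)] R 0.0
tip [ 0.46774008 -0.18078568  0.04976647] [ 0.46782661 -0.18195398  0.053     ] [ 0.46959696 -0.17878037  0.053     ]
cap [ 0.50999403 -0.3665054   0.05041462] [ 0.50974757 -0.36601194  0.053     ] [ 0.51156697 -0.36554222  0.053     ]
bodyfront [ 0.48123222 -0.24269439  0.05229173] [ 0.48135484 -0.24337982  0.053     ] [ 0.48156834 -0.24174134  0.053     ]
rest [ 0.51066849 -0.22091686  0.01      ]
rest [ 0.54037566 -0.34434593  0.01      ]
rest [ 0.47375852 -0.35906705  0.01      ]
rest [ 0.4447436  -0.23497205  0.01      ]
```

```bash
cat > go.py <<'E'
# go.py x y z yaw : shift in tool axes and turn still to go
import sys
from h import *
t=np.array([float(a) for a in sys.argv[1:4]]);yaw=float(sys.argv[4])
o=robot.observe();R=Ro.from_euler('xyz',o['tool_rot'])
Rt=Ro.from_euler('xyz',[np.pi,0,yaw])
print('t',o['time'],'pos',o['tool_pos'].round(4),'rot',o['tool_rot'].round(4),'F',o['contact_force'].round(1),'op',round(o['opening'],4),'grip',round(o['grip_force'],1))
print('shift',R.inv().apply(t-o['tool_pos']).round(4),'turn',(R.inv()*Rt).as_rotvec().round(4))
E
```

Emit:
{"method": "arm_command", "body": {"moves": [[[0.038, -0.0095, 0.007], [0, 0, -0.149], 0.09], [[0.076, -0.019, 0.014], [0, 0, -0.298], 0.09], [[0.114, -0.0285, 0.02], [0, 0, -0.447], 0.09], [[0.152, -0.038, 0.026], [0, 0, -0.596], 0.09], [[0.19, -0.0475, 0.033], [0, 0, -0.745], 0.09]], "squeeze": 50}}

```text
time: 0.6
tool_pos: [0.3288, -0.3948, 0.1933]
tool_rot: [-3.141, -0.0, 1.064]
contact_force: [0.1, -0.4, 0.8]
opening: 0.0899
grip_force: 0.0
```

```bash
python3 go.py 0.493 -0.292 0.15 1.801
```

```text
t 0.6 pos [ 0.3288 -0.3948  0.1933] rot [-3.1413e+00 -1.0000e-04  1.0638e+00] F [ 0.1 -0.4  0.8] op 0.0899 grip 0.0
shift [0.1696 0.0936 0.0433] turn [-2.000e-04 -2.000e-04 -7.372e-01]
```

Emit:
{"method": "arm_command", "body": {"moves": [[[0.034, 0.0187, 0.009], [0, 0, -0.147], 0.07], [[0.068, 0.0374, 0.017], [0, 0, -0.295], 0.07], [[0.102, 0.0562, 0.026], [0, 0, -0.442], 0.07], [[0.136, 0.0749, 0.034], [0, 0, -0.59], 0.07], [[0.1696, 0.0936, 0.043], [0, 0, -0.737], 0.07]]}}

```text
time: 1.1
tool_pos: [0.4937, -0.2929, 0.1501]
tool_rot: [-3.141, -0.0, 1.801]
contact_force: [0.1, 1.0, 0.1]
opening: 0.0697
grip_force: 0.0
```

Emit:
{"method": "arm_command", "body": {"moves": [[[0, 0, 0.01], [0, 0, 0], 0.07], [[0, 0, 0.03], [0, 0, 0], 0.07], [[0, 0, 0.05], [0, 0, 0], 0.07], [[0, 0, 0.05], [0, 0, 0], 0.07], [[0, 0, 0.05], [0, 0, 0], 0.07]]}}

```text
time: 1.6
tool_pos: [0.492, -0.2944, 0.1007]
tool_rot: [-3.141, -0.001, 1.794]
contact_force: [0.9, -0.2, -0.4]
opening: 0.0701
grip_force: 0.0
```

```bash
python3 go.py 0.493 -0.292 0.034 1.801; python3 - <<'E'
from h import *
snap('top','t1',(280,200,400,290),5);
a=cv2.imread('pics/t1.png');snap('scene','s1',(165,140,285,240),5);b=cv2.imread('pics/s1.png')
cv2.imwrite('pics/c3.png',cv2.resize(np.vstack([a,b]),None,fx=.62,fy=.62,interpolation=cv2.INTER_AREA))
E
```

```text
t 1.6 pos [ 0.492  -0.2944  0.1007] rot [-3.1408e+00 -7.0000e-04  1.7935e+00] F [ 0.9 -0.2 -0.4] op 0.0701 grip 0.0
shift [0.002  0.0016 0.0667] turn [-0.0008 -0.0007 -0.0075]
```

View pics/c3.png

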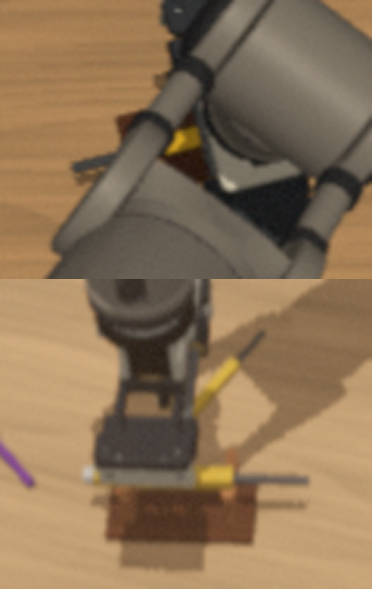

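The gripper is over the punch's middle, above the rest, with the shank at about (270,480) pointing out towards +y. I'll descend and grip.

Emit:
{"method": "arm_command", "body": {"moves": [[[0.0005, 0.0005, 0.015], [0, 0, 0], 0.07], [[0.001, 0.001, 0.035], [0, 0, 0], 0.07], [[0.001, 0.001, 0.055], [0, 0, 0], 0.07], [[0.001, 0.001, 0.066], [0, 0, 0], 0.07], [[0.001, 0.001, 0.066], [0, 0, 0], 0.07]]}}

```text
time: 2.2
tool_pos: [0.4928, -0.2927, 0.0341]
tool_rot: [-3.141, -0.001, 1.794]
contact_force: [0.3, 0.4, -0.4]
opening: 0.0702
grip_force: 0.0
```

Emit:
{"method": "arm_command", "body": {"moves": [[[0, 0, 0], [0, 0, 0], 0.0], [[0, 0, 0], [0, 0, 0], 0.0], [[0, 0, 0], [0, 0, 0], 0.0], [[0, 0, 0], [0, 0, 0], 0.0], [[0, 0, 0], [0, 0, 0], 0.0]]}}

```text
time: 2.7
tool_pos: [0.4934, -0.293, 0.0351]
tool_rot: [3.141, 0.001, 1.795]
contact_force: [-0.4, -0.5, 0.1]
opening: 0.0346
grip_force: 0.0
```

```bash
python3 go.py 0.493 -0.292 0.16 1.801;python3 go.py 0.493 -0.292 0.16 1.801
```

```text
t 2.7 pos [ 0.4934 -0.293   0.0351] rot [3.1412e+00 6.0000e-04 1.7948e+00] F [-0.4 -0.5  0.1] op 0.0346 grip 0.0
shift [ 0.001  -0.0002 -0.1249] turn [ 0.0003  0.0006 -0.0062]
t 2.7 pos [ 0.4934 -0.293   0.0351] rot [3.1412e+00 6.0000e-04 1.7948e+00] F [-0.4 -0.5  0.1] op 0.0346 grip 0.0
shift [ 0.001  -0.0002 -0.1249] turn [ 0.0003  0.0006 -0.0062]
```

Emit:
{"method": "arm_command", "body": {"moves": [[[0, 0, 0], [0, 0, 0], 0.0], [[0, 0, 0], [0, 0, 0], 0.0], [[0, 0, 0], [0, 0, 0], 0.0], [[0, 0, 0], [0, 0, 0], 0.0], [[0, 0, 0], [0, 0, 0], 0.0]]}}

```text
time: 3.2
tool_pos: [0.4932, -0.2929, 0.0347]
tool_rot: [-3.141, 0.0, 1.795]
contact_force: [-0.1, -0.1, 0.2]
opening: 0.0153
grip_force: 50.0
```

Emit:
{"method": "arm_command", "body": {"moves": [[[0, 0, -0.01], [0, 0, 0], 0.0], [[0, 0, -0.03], [0, 0, 0], 0.0], [[0, 0, -0.05], [0, 0, 0], 0.0], [[0, 0, -0.075], [0, 0, 0], 0.0], [[0, 0, -0.1], [0, 0, 0], 0.0]]}}

```text
time: 3.7
tool_pos: [0.4931, -0.2926, 0.1359]
tool_rot: [-3.141, -0.0, 1.795]
contact_force: [0.0, -0.1, -1.6]
opening: 0.0154
grip_force: 50.0
```

```bash
python3 go.py 0.5245 -0.06 0.07 1.567
```

```text
t 3.7 pos [ 0.4931 -0.2926  0.1359] rot [-3.1413e+00 -3.0000e-04  1.7947e+00] F [ 0.  -0.1 -1.6] op 0.0154 grip 50.0
shift [0.2198 0.0823 0.066 ] turn [-0.0003 -0.0003  0.2277]
```

Emit:
{"method": "arm_command", "body": {"moves": [[[0.044, 0.0165, 0], [0, 0, 0.046], 0.0], [[0.088, 0.033, 0], [0, 0, 0.092], 0.0], [[0.132, 0.0495, 0.01], [0, 0, 0.138], 0.0], [[0.176, 0.066, 0.02], [0, 0, 0.184], 0.0], [[0.22, 0.0823, 0.04], [0, 0, 0.228], 0.0]]}}

```text
time: 4.2
tool_pos: [0.5255, -0.0594, 0.0964]
tool_rot: [3.138, 0.001, 1.565]
contact_force: [0.4, -0.1, -1.9]
opening: 0.0154
grip_force: 50.0
```

```bash
python3 go.py 0.5245 -0.045 0.041 1.567
```

```text
t 4.2 pos [ 0.5255 -0.0594  0.0964] rot [3.1382e+00 9.0000e-04 1.5646e+00] F [ 0.4 -0.1 -1.9] op 0.0154 grip 50.0
shift [ 0.0145 -0.0012  0.0554] turn [ 0.0034  0.0009 -0.0024]
```

Emit:
{"method": "arm_command", "body": {"moves": [[[0.003, 0, 0.01], [0, 0, 0], 0.0], [[0.007, -0.0005, 0.025], [0, 0, 0], 0.0], [[0.0145, -0.001, 0.045], [0, 0, -0.002], 0.0], [[0.0145, -0.001, 0.0555], [0, 0, -0.002], 0.0], [[0.0145, -0.001, 0.0555], [0, 0, -0.002], 0.0]]}}

```text
time: 4.7
tool_pos: [0.5227, -0.0468, 0.0385]
tool_rot: [-3.139, -0.0, 1.569]
contact_force: [0.0, -0.2, -1.0]
opening: 0.0156
grip_force: 50.0
```

```bash
python3 go.py 0.5245 -0.045 0.041 1.567; python3 - <<'E'
from h import *
snap('top','t2',(150,190,250,270),6);
a=cv2.imread('pics/t2.png');snap('scene','s2',(300,190,400,270),6);b=cv2.imread('pics/s2.png')
cv2.imwrite('pics/c4.png',cv2.resize(np.vstack([a,b]),(375,600),interpolation=cv2.INTER_AREA))
E
```

```text
t 4.7 pos [ 0.5227 -0.0468  0.0385] rot [-3.1388e+00 -4.0000e-04  1.5689e+00] F [ 0.  -0.2 -1. ] op 0.0156 grip 50.0
shift [ 0.0019  0.0018 -0.0025] turn [-0.0028 -0.0004  0.0019]
```

View pics/c4.png

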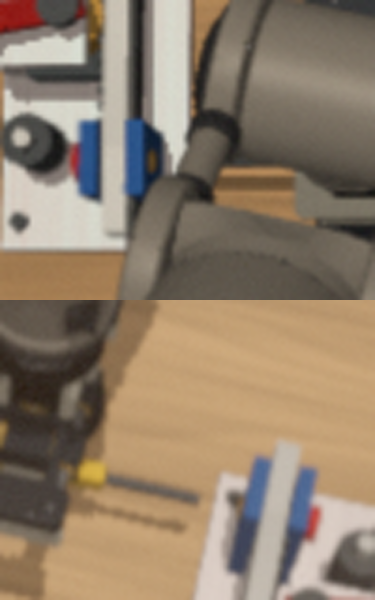

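Top view: the arm hides the tip, but the brass tail shows at (152,160). Scene view: the shank tip is at (198,499), short of the near cheek. I'll check its position numerically.

Emit:
{"method": "arm_command", "body": {"moves": [[[0, 0, 0], [0, 0, 0], 0.0], [[0, 0, 0], [0, 0, 0], 0.0], [[0, 0, 0], [0, 0, 0], 0.0], [[0, 0, 0], [0, 0, 0], 0.0], [[0, 0, 0], [0, 0, 0], 0.0]]}}

```text
time: 5.3
tool_pos: [0.5237, -0.0465, 0.0398]
tool_rot: [3.141, 0.0, 1.569]
contact_force: [0.3, 0.2, -2.8]
opening: 0.0158
grip_force: 50.0
```

```bash
python3 go.py 0.5245 -0.045 0.041 1.567; python3 - <<'E'
from h import *
q=lambda x,y:('scene',300+x/3.75-.4,190+(y-300)/3.75-.4)
for z in (.057,.06):print(atz(*q(198,499),z), 'body front',atz(*q(106,481),z))
p=[0.56928,0.119026,-0.0037]
print('cheek top edges pred', proj('scene',[.5,.098,.09]))
E
```

```text
t 5.3 pos [ 0.5237 -0.0465  0.0398] rot [3.1413e+00 2.0000e-04 1.5688e+00] F [ 0.3  0.2 -2.8] op 0.0158 grip 50.0
shift [ 0.0015  0.0008 -0.0012] turn [0.0003 0.0002 0.0018]
[0.52507124 0.0689676  0.057     ] body front [0.52742264 0.00608766 0.057     ]
[0.52686851 0.0689257  0.06      ] body front [0.52921368 0.0062122  0.06      ]
cheek top edges pred [367.37414645 230.25969676]
```

Tip at (0.525, 0.069), lined up with the bore at x = 0.524. I'll raise it 1 mm and advance.

Emit:
{"method": "arm_command", "body": {"moves": [[[0.004, 0.0005, -0.001], [0, 0, 0.002], 0.0], [[0.01, 0.0005, -0.001], [0, 0, 0.002], 0.0], [[0.016, 0.0005, -0.001], [0, 0, 0.002], 0.0], [[0.022, 0.0005, -0.001], [0, 0, 0.002], 0.0], [[0.026, 0.0005, -0.001], [0, 0, 0.002], 0.0]]}}

```text
time: 5.8
tool_pos: [0.5242, -0.0202, 0.0406]
tool_rot: [3.141, 0.001, 1.568]
contact_force: [-0.3, -9.1, -2.2]
opening: 0.0157
grip_force: 50.0
```

Emit:
{"method": "arm_command", "body": {"moves": [[[0.001, 0, 0], [0, 0, 0], 0.0], [[0.003, 0, 0], [0, 0, 0], 0.0], [[0.005, 0, 0], [0, 0, 0], 0.0], [[0.007, 0, 0], [0, 0, 0], 0.0], [[0.009, 0, 0], [0, 0, 0], 0.0]]}}

```text
time: 6.3
tool_pos: [0.5244, -0.0128, 0.0407]
tool_rot: [3.141, 0.003, 1.568]
contact_force: [-1.2, -8.8, -2.1]
opening: 0.0157
grip_force: 50.0
```

```bash
python3 go.py 0.5245 0.02 0.041 1.567; python3 - <<'E'
from h import *
snap('scene','s3',(300,190,420,290),6)
E
```

```text
t 6.3 pos [ 0.5244 -0.0128  0.0407] rot [3.1411e+00 2.6000e-03 1.5676e+00] F [-1.2 -8.8 -2.1] op 0.0157 grip 50.0
shift [ 0.0328 -0.     -0.0004] turn [0.0004 0.0026 0.0006]
```

View pics/s3.png

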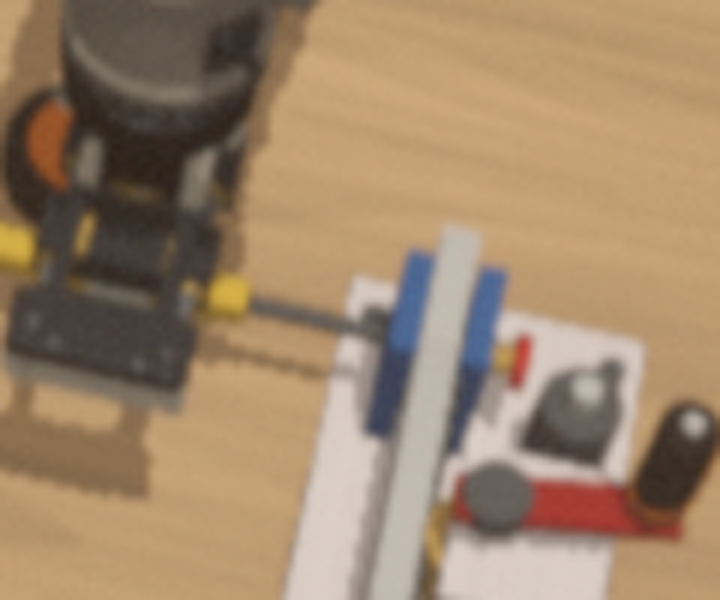

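The red head (520,360) is moving out with a steady 9 N along the axis. I'll keep driving.

Emit:
{"method": "arm_command", "body": {"moves": [[[0.003, 0, 0], [0, 0, 0], 0.0], [[0.006, 0, 0], [0, 0, 0], 0.0], [[0.009, 0, 0], [0, 0, 0], 0.0], [[0.012, 0, 0], [0, 0, 0], 0.0], [[0.015, 0, 0], [0, 0, 0], 0.0]]}}

```text
time: 6.85
tool_pos: [0.5244, 0.0021, 0.0407]
tool_rot: [3.141, 0.003, 1.568]
contact_force: [-1.0, -8.6, -2.0]
opening: 0.0156
grip_force: 50.0
```

Emit:
{"method": "arm_command", "body": {"moves": [[[0.003, 0, 0], [0, 0, 0], 0.0], [[0.006, 0, 0], [0, 0, 0], 0.0], [[0.009, 0, 0], [0, 0, 0], 0.0], [[0.0125, 0, 0], [0, 0, 0], 0.0], [[0.016, 0, 0], [0, 0, 0], 0.0]]}}

```text
time: 7.35
tool_pos: [0.5245, 0.0181, 0.0407]
tool_rot: [3.141, 0.003, 1.567]
contact_force: [-1.9, -10.2, -2.4]
opening: 0.0158
grip_force: 50.0
```

Emit:
{"method": "arm_command", "body": {"moves": [[[0.001, 0, 0], [0, 0, 0], 0.0], [[0.002, 0, 0], [0, 0, 0], 0.0], [[0.003, 0, 0], [0, 0, 0], 0.0], [[0.003, 0, 0], [0, 0, 0], 0.0], [[0.003, 0, 0], [0, 0, 0], 0.0]]}}

```text
time: 7.85
tool_pos: [0.5244, 0.0214, 0.0407]
tool_rot: [3.141, 0.002, 1.567]
contact_force: [-0.1, -7.7, -1.7]
opening: 0.0152
grip_force: 50.0
```

```bash
python3 go.py 0.5245 -0.06 0.041 1.567; python3 - <<'E'
from h import *
snap('scene','s4',(340,210,420,280),6)
E
```

```text
t 7.85 pos [0.5244 0.0214 0.0407] rot [3.1415e+00 2.1000e-03 1.5675e+00] F [-0.1 -7.7 -1.7] op 0.0152 grip 50.0
shift [-0.0814  0.0004 -0.0002] turn [0.0001 0.0021 0.0005]
```

View pics/s4.png

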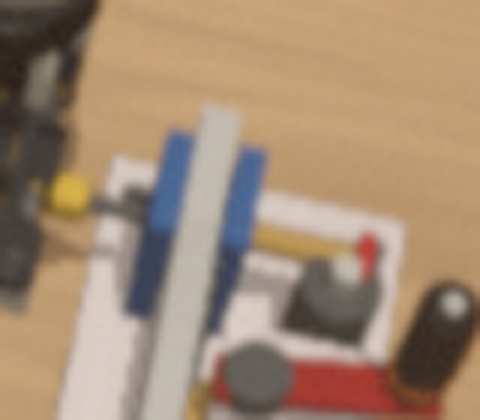

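The pin stands about 41 mm out, with its head at (370,255) well clear. Now I'll retract and return to the rest.

Emit:
{"method": "arm_command", "body": {"moves": [[[-0.015, 0, 0], [0, 0, 0], 0.0], [[-0.035, 0, 0], [0, 0, 0], 0.0], [[-0.055, 0, 0], [0, 0, 0], 0.0], [[-0.075, 0, 0], [0, 0, 0], 0.0], [[-0.095, 0, 0], [0, 0, 0], 0.0]]}}

```text
time: 8.4
tool_pos: [0.5238, -0.0737, 0.0406]
tool_rot: [3.142, -0.0, 1.567]
contact_force: [-1.0, -0.1, -2.0]
opening: 0.0152
grip_force: 50.0
```

Emit:
{"method": "arm_command", "body": {"moves": [[[-0.01, 0, -0.02], [0, 0, 0], 0.0], [[-0.02, 0, -0.04], [0, 0, 0], 0.0], [[-0.03, 0, -0.06], [0, 0, 0], 0.0], [[-0.04, 0, -0.08], [0, 0, 0], 0.0], [[-0.05, 0, -0.095], [0, 0, 0], 0.0]]}}

```text
time: 8.9
tool_pos: [0.5238, -0.1234, 0.1369]
tool_rot: [3.14, 0.0, 1.567]
contact_force: [0.1, 0.5, -2.2]
opening: 0.0156
grip_force: 50.0
```

```bash
python3 go.py 0.4932 -0.2928 0.136 1.795
```

```text
t 8.9 pos [ 0.5238 -0.1234  0.1369] rot [3.1405e+00 4.0000e-04 1.5666e+00] F [ 0.1  0.5 -2.2] op 0.0156 grip 50.0
shift [-0.1695 -0.0299  0.0009] turn [ 0.0011  0.0005 -0.2284]
```

Emit:
{"method": "arm_command", "body": {"moves": [[[-0.04, -0.007, 0], [0, 0, -0.057], 0.0], [[-0.08, -0.014, 0], [0, 0, -0.114], 0.0], [[-0.12, -0.021, 0], [0, 0, -0.171], 0.0], [[-0.16, -0.028, 0], [0, 0, -0.2284], 0.0], [[-0.1695, -0.0299, 0], [0, 0, -0.2284], 0.0]]}}

```text
time: 9.4
tool_pos: [0.492, -0.2962, 0.1355]
tool_rot: [3.142, 0.002, 1.793]
contact_force: [-0.6, 0.8, -1.9]
opening: 0.0154
grip_force: 50.0
```

Emit:
{"method": "arm_command", "body": {"moves": [[[0, 0, 0.01], [0, 0, 0], 0.0], [[0, 0, 0.03], [0, 0, 0], 0.0], [[0, 0, 0.05], [0, 0, 0], 0.0], [[0, 0, 0.06], [0, 0, 0], 0.0], [[0, 0, 0.06], [0, 0, 0], 0.0]]}}

```text
time: 9.9
tool_pos: [0.4924, -0.29, 0.0738]
tool_rot: [-3.139, -0.003, 1.796]
contact_force: [-1.0, 0.5, -1.9]
opening: 0.0156
grip_force: 50.0
```

```bash
python3 go.py 0.4932 -0.2928 0.035 1.795
```

```text
t 9.9 pos [ 0.4924 -0.29    0.0738] rot [-3.1392 -0.0033  1.7961] F [-1.   0.5 -1.9] op 0.0156 grip 50.0
shift [-0.0031  0.0002  0.0387] turn [-0.0024 -0.0033  0.0011]
```

Emit:
{"method": "arm_command", "body": {"moves": [[[-0.001, 0, 0.01], [0, 0, 0], 0.0], [[-0.001, 0, 0.02], [0, 0, 0], 0.0], [[-0.001, 0, 0.03], [0, 0, 0], 0.0], [[-0.001, 0, 0.038], [0, 0, 0], 0.0], [[-0.001, 0, 0.038], [0, 0, 0], 0.0]]}}

```text
time: 10.4
tool_pos: [0.4927, -0.2923, 0.0362]
tool_rot: [-3.14, -0.002, 1.795]
contact_force: [-0.1, 0.8, -2.2]
opening: 0.0159
grip_force: 50.0
```

```bash
python3 go.py 0.4932 -0.2928 0.035 1.795
```

```text
t 10.4 pos [ 0.4927 -0.2923  0.0362] rot [-3.1400e+00 -1.9000e-03  1.7951e+00] F [-0.1  0.8 -2.2] op 0.0159 grip 50.0
shift [-0.0006  0.0004  0.0012] turn [-0.0016 -0.0019  0.0001]
```

Emit:
{"method": "arm_command", "body": {"moves": [[[0, 0, 0.0005], [0, 0, 0], 0.0], [[0, 0, 0.001], [0, 0, 0], 0.0], [[0, 0, 0.001], [0, 0, 0], 0.025], [[0, 0, 0.001], [0, 0, 0], 0.045], [[0, 0, 0.001], [0, 0, 0], 0.07]]}}

```text
time: 10.9
tool_pos: [0.4936, -0.2931, 0.0371]
tool_rot: [3.141, 0.001, 1.795]
contact_force: [0.9, -0.4, -1.0]
opening: 0.0352
grip_force: 0.0
```

Emit:
{"method": "arm_command", "body": {"moves": [[[0, 0, 0], [0, 0, 0], 0.07], [[0, 0, 0], [0, 0, 0], 0.07], [[0, 0, 0], [0, 0, 0], 0.07], [[0, 0, 0], [0, 0, 0], 0.07], [[0, 0, -0.005], [0, 0, 0], 0.07]]}}

```text
time: 11.4
tool_pos: [0.493, -0.2925, 0.0412]
tool_rot: [-3.141, -0.001, 1.795]
contact_force: [0.9, -0.7, 0.0]
opening: 0.069
grip_force: 0.0
```

Emit:
{"method": "arm_command", "body": {"moves": [[[0, 0, -0.02], [0, 0, 0], 0.09], [[0, 0, -0.05], [0, 0, 0], 0.09], [[0, 0, -0.09], [0, 0, 0], 0.09], [[0, 0, -0.13], [0, 0, 0], 0.09], [[0, 0, -0.17], [0, 0, 0], 0.09]]}}

```text
time: 11.9
tool_pos: [0.4932, -0.2926, 0.2136]
tool_rot: [3.141, 0.0, 1.795]
contact_force: [0.8, -0.8, -0.3]
opening: 0.0896
grip_force: 0.0
```

```bash
python3 go.py 0.609 0.2087 0.22 1.567
```

```text
t 11.9 pos [ 0.4932 -0.2926  0.2136] rot [3.1414e+00 2.0000e-04 1.7953e+00] F [ 0.8 -0.8 -0.3] op 0.0896 grip 0.0
shift [ 0.463   0.2245 -0.0064] turn [2.000e-04 2.000e-04 2.283e-01]
```

Emit:
{"method": "arm_command", "body": {"moves": [[[0.042, 0.02, -0.004], [0, 0, 0.045], 0.09], [[0.084, 0.04, -0.008], [0, 0, 0.09], 0.09], [[0.126, 0.061, -0.012], [0, 0, 0.135], 0.09], [[0.168, 0.081, -0.016], [0, 0, 0.18], 0.09], [[0.21, 0.102, -0.016], [0, 0, 0.228], 0.09]]}}

```text
time: 12.4
tool_pos: [0.5464, -0.0637, 0.2288]
tool_rot: [3.14, 0.001, 1.565]
contact_force: [0.3, 0.2, -0.1]
opening: 0.0898
grip_force: 0.0
```

```bash
python3 go.py 0.609 0.2087 0.22 1.567; python3 - <<'E'
from h import *
snap('top','t5',(285,205,400,290),5)
E
```

```text
t 12.4 pos [ 0.5464 -0.0637  0.2288] rot [3.1398e+00 5.0000e-04 1.5650e+00] F [ 0.3  0.2 -0.1] op 0.0898 grip 0.0
shift [0.2727 0.061  0.0088] turn [ 0.0018  0.0005 -0.002 ]
```

View pics/t5.png

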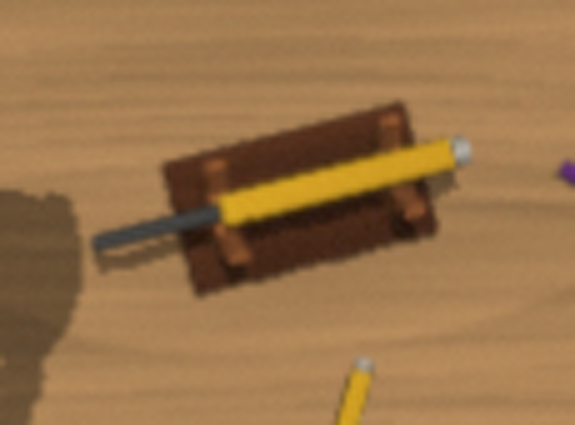

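The punch lies on its rest as before, with its tip (97,243) and cap (460,150) at the original pixels. Next is the sleeve.

Emit:
{"method": "arm_command", "body": {"moves": [[[0.04, 0.009, 0], [0, 0, 0], 0.09], [[0.08, 0.018, 0], [0, 0, 0], 0.09], [[0.12, 0.027, 0], [0, 0, 0], 0.09], [[0.165, 0.037, 0], [0, 0, 0], 0.09], [[0.21, 0.047, 0], [0, 0, -0.002], 0.09]]}}

```text
time: 12.95
tool_pos: [0.594, 0.1459, 0.228]
tool_rot: [3.141, 0.0, 1.569]
contact_force: [1.3, -0.4, -0.4]
opening: 0.0901
grip_force: 0.0
```

Emit:
{"method": "arm_command", "body": {"moves": [[[0.025, 0.005, 0], [0, 0, 0], 0.09], [[0.05, 0.01, 0], [0, 0, 0], 0.09], [[0.063, 0.014, 0], [0, 0, 0], 0.09], [[0.063, 0.014, 0], [0, 0, 0], 0.09], [[0.063, 0.014, 0], [0, 0, 0], 0.09]]}}

```text
time: 13.45
tool_pos: [0.6079, 0.2065, 0.2275]
tool_rot: [-3.141, 0.001, 1.569]
contact_force: [-0.2, -0.1, 0.6]
opening: 0.0903
grip_force: 0.0
```

```bash
python3 go.py 0.609 0.2087 0.137 1.567
```

```text
t 13.45 pos [0.6079 0.2065 0.2275] rot [-3.1412e+00  8.0000e-04  1.5690e+00] F [-0.2 -0.1  0.6] op 0.0903 grip 0.0
shift [0.0023 0.0011 0.0905] turn [-0.0004  0.0008  0.002 ]
```

Emit:
{"method": "arm_command", "body": {"moves": [[[0.0015, 0.001, 0.015], [0, 0, 0], 0.09], [[0.0015, 0.001, 0.04], [0, 0, 0], 0.09], [[0.0015, 0.001, 0.065], [0, 0, 0], 0.09], [[0.0015, 0.001, 0.085], [0, 0, 0], 0.09], [[0.0015, 0.001, 0.09], [0, 0, 0], 0.09]]}}

```text
time: 13.95
tool_pos: [0.6077, 0.2069, 0.1353]
tool_rot: [-3.137, 0.001, 1.567]
contact_force: [0.5, -0.9, 0.3]
opening: 0.0901
grip_force: 0.0
```

Emit:
{"method": "arm_command", "body": {"moves": [[[0, 0, 0], [0, 0, 0], 0.06], [[0, 0, 0], [0, 0, 0], 0.05], [[0, 0, 0], [0, 0, 0], 0.04], [[0, 0, 0], [0, 0, 0], 0.035], [[0, 0, 0], [0, 0, 0], 0.03]], "squeeze": 30}}

```text
time: 14.45
tool_pos: [0.6092, 0.209, 0.1382]
tool_rot: [3.141, -0.0, 1.569]
contact_force: [-0.3, -0.1, 0.0]
opening: 0.0547
grip_force: 0.0
```

Emit:
{"method": "arm_command", "body": {"moves": [[[0, 0, 0], [0, 0, 0], 0.01], [[0, 0, 0], [0, 0, 0], 0.01], [[0, 0, 0], [0, 0, 0], 0.01], [[0, 0, 0], [0, 0, 0], 0.01], [[0, 0, 0], [0, 0, 0], 0.01]]}}

```text
time: 14.95
tool_pos: [0.608, 0.2089, 0.1375]
tool_rot: [-3.139, 0.0, 1.569]
contact_force: [-4.7, -0.8, 2.6]
opening: 0.0235
grip_force: 30.0
```

```bash
cat > arc.py <<'E'
# tool shifts along the sleeve's circle, relative to the given start angle (rad of crank)
import sys
from h import *
a0=float(sys.argv[1]);n=int(sys.argv[2]);step=float(sys.argv[3])
R=Ro.from_euler('xyz',[np.pi,0,1.569]);b=np.deg2rad(100)-.0037
P=lambda a:.06*np.array([np.cos(b+a),np.sin(b+a),0])
for k in range(n):
    s=a0+5*k*step;print(round(s,2),[(R.inv().apply(P(s+step*(i+1))-P(s))*1000).round(1)[:2].tolist() for i in range(5)], P(s+5*step)[:2]+[.6193,.1496])
E
python3 go.py 0.609 0.2087 0.137 1.567; python3 arc.py 0 6 0.09
```

```text
t 14.95 pos [0.608  0.2089 0.1375] rot [-3.1393e+00  4.0000e-04  1.5693e+00] F [-4.7 -0.8  2.6] op 0.0235 grip 30.0
shift [-0.0002  0.001   0.0005] turn [-0.0023  0.0004  0.0023]
0.0 [[-1.2, -5.3], [-2.8, -10.4], [-4.9, -15.4], [-7.4, -20.2], [-10.4, -24.7]] [0.58439723 0.19840365]
0.45 [[-3.3, -4.2], [-7.1, -8.2], [-11.1, -11.7], [-15.5, -14.9], [-20.1, -17.7]] [0.56664399 0.17836361]
0.9 [[-4.9, -2.4], [-9.9, -4.3], [-15.1, -5.7], [-20.4, -6.7], [-25.8, -7.2]] [0.55937487 0.15259656]
1.35 [[-5.4, -0.0], [-10.8, 0.5], [-16.1, 1.4], [-21.3, 2.8], [-26.4, 4.7]] [0.5640372  0.12623288]
1.8 [[-4.9, 2.3], [-9.5, 5.1], [-13.9, 8.3], [-17.9, 11.8], [-21.7, 15.7]] [0.57970266 0.10452173]
2.25 [[-3.4, 4.2], [-6.3, 8.7], [-8.9, 13.5], [-11.0, 18.4], [-12.7, 23.6]] [0.60325219 0.09178592]
```

Emit:
{"method": "arm_command", "body": {"moves": [[[-0.0012, -0.0053, 0], [0, 0, 0], 0.01], [[-0.0028, -0.0104, 0], [0, 0, 0], 0.01], [[-0.0049, -0.0154, 0], [0, 0, 0], 0.01], [[-0.0074, -0.0202, 0], [0, 0, 0], 0.01], [[-0.0104, -0.0247, 0], [0, 0, 0], 0.01]]}}

```text
time: 15.45
tool_pos: [0.5836, 0.1988, 0.1375]
tool_rot: [-3.141, -0.001, 1.569]
contact_force: [1.8, 3.8, -1.8]
opening: 0.0233
grip_force: 30.0
```

Emit:
{"method": "arm_command", "body": {"moves": [[[-0.0033, -0.0042, 0], [0, 0, 0], 0.01], [[-0.0071, -0.0082, 0], [0, 0, 0], 0.01], [[-0.0111, -0.0117, 0], [0, 0, 0], 0.01], [[-0.0155, -0.0149, 0], [0, 0, 0], 0.01], [[-0.0201, -0.0177, 0], [0, 0, 0], 0.01]]}}

```text
time: 15.95
tool_pos: [0.5655, 0.1785, 0.1375]
tool_rot: [-3.14, -0.0, 1.569]
contact_force: [-0.1, 5.2, -1.5]
opening: 0.0238
grip_force: 30.0
```

```bash
python3 go.py 0.5666 0.1784 0.1375 1.569
```

```text
t 15.95 pos [0.5655 0.1785 0.1375] rot [-3.1404e+00 -3.0000e-04  1.5694e+00] F [-0.1  5.2 -1.5] op 0.0238 grip 30.0
shift [-0.0001  0.0011  0.    ] turn [-0.0012 -0.0003  0.0004]
```

Winding goes smoothly and forces stay low, so I'll continue.

Emit:
{"method": "arm_command", "body": {"moves": [[[-0.0049, -0.0024, 0], [0, 0, 0], 0.01], [[-0.0099, -0.0042, 0], [0, 0, 0], 0.01], [[-0.0151, -0.0055, 0], [0, 0, 0], 0.01], [[-0.0204, -0.0063, 0], [0, 0, 0], 0.01], [[-0.0258, -0.0067, 0], [0, 0, 0], 0.01]]}}

```text
time: 16.45
tool_pos: [0.5583, 0.1524, 0.1375]
tool_rot: [-3.139, 0.0, 1.569]
contact_force: [-3.1, 3.5, 0.6]
opening: 0.0235
grip_force: 30.0
```

Emit:
{"method": "arm_command", "body": {"moves": [[[-0.0054, 0, 0], [0, 0, 0], 0.01], [[-0.0108, 0.0005, 0], [0, 0, 0], 0.01], [[-0.0161, 0.0014, 0], [0, 0, 0], 0.01], [[-0.0213, 0.0028, 0], [0, 0, 0], 0.01], [[-0.0264, 0.0047, 0], [0, 0, 0], 0.01]]}}

```text
time: 16.95
tool_pos: [0.5633, 0.1256, 0.1375]
tool_rot: [-3.139, 0.001, 1.569]
contact_force: [-3.9, 2.9, 1.6]
opening: 0.0233
grip_force: 30.0
```

Emit:
{"method": "arm_command", "body": {"moves": [[[-0.0049, 0.0023, 0], [0, 0, 0], 0.01], [[-0.0095, 0.0051, 0], [0, 0, 0], 0.01], [[-0.0139, 0.0083, 0], [0, 0, 0], 0.01], [[-0.0179, 0.0118, 0], [0, 0, 0], 0.01], [[-0.0217, 0.0157, 0], [0, 0, 0], 0.01]]}}

```text
time: 17.45
tool_pos: [0.5798, 0.1038, 0.1375]
tool_rot: [-3.14, 0.001, 1.569]
contact_force: [-4.7, 1.7, 1.1]
opening: 0.0234
grip_force: 30.0
```

```bash
python3 go.py 0.5797 0.1045 0.1375 1.569; python3 arc.py 2.25 1 0.07; python3 - <<'E'
from h import *
p=robot.observe()['tool_pos']-[.6193,.1496,0];print(np.hypot(*p[:2]),np.arctan2(p[1],p[0])%6.2832-np.deg2rad(100)+.0037)
E
```

```text
t 17.45 pos [0.5798 0.1038 0.1375] rot [-3.1402e+00  8.0000e-04  1.5691e+00] F [-4.7  1.7  1.1] op 0.0234 grip 30.0
shift [ 0.0007 -0.0001 -0.    ] turn [-0.0013  0.0008  0.0001]
2.25 [[-2.7, 3.3], [-5.1, 6.7], [-7.2, 10.3], [-9.2, 14.0], [-10.8, 17.9]] [0.59756058 0.09367686]
0.060546616174528105 2.2590803862309783
```

Emit:
{"method": "arm_command", "body": {"moves": [[[-0.0027, 0.0033, 0], [0, 0, 0], 0.01], [[-0.0051, 0.0067, 0], [0, 0, 0], 0.01], [[-0.0072, 0.0103, 0], [0, 0, 0], 0.01], [[-0.0092, 0.014, 0], [0, 0, 0], 0.01], [[-0.0106, 0.0175, 0], [0, 0, 0], 0.01]]}}

```text
time: 17.95
tool_pos: [0.5968, 0.0937, 0.1374]
tool_rot: [-3.139, 0.0, 1.569]
contact_force: [-17.8, 2.9, 11.2]
opening: 0.0235
grip_force: 30.0
```

Emit:
{"method": "arm_command", "body": {"moves": [[[-0.0004, 0.001, 0], [0, 0, 0], 0.01], [[-0.0004, 0.001, 0], [0, 0, 0], 0.01], [[-0.0004, 0.001, 0], [0, 0, 0], 0.01], [[-0.0004, 0.001, 0], [0, 0, 0], 0.01], [[-0.0004, 0.001, 0], [0, 0, 0], 0.01]]}}

```text
time: 18.45
tool_pos: [0.5967, 0.0938, 0.1374]
tool_rot: [-3.137, -0.0, 1.57]
contact_force: [-12.0, 0.7, 4.6]
opening: 0.0235
grip_force: 30.0
```

```bash
python3 go.py 0.5975 0.0937 0.1375 1.569;python3 - <<'E'
from h import *
p=robot.observe()['tool_pos']-[.6193,.1496,0];print(np.hypot(*p[:2]),np.arctan2(p[1],p[0])%6.2832-np.deg2rad(100)+.0037)
E
```

```text
t 18.45 pos [0.5967 0.0938 0.1374] rot [-3.1370e+00 -1.0000e-04  1.5695e+00] F [-12.    0.7   4.6] op 0.0235 grip 30.0
shift [-0.0001  0.0008 -0.0001] turn [-0.0046 -0.0001  0.0005]
0.060181391066462565 2.585615902862022
```

At the stop (about 2.59 rad, with the reaction force up). I'll relax slightly, release and lift.

Emit:
{"method": "arm_command", "body": {"moves": [[[0, -0.001, 0], [0, 0, 0], 0.01], [[0, -0.001, 0], [0, 0, 0], 0.03], [[0, -0.001, 0], [0, 0, 0], 0.05], [[0, -0.001, 0], [0, 0, 0], 0.07], [[0, -0.001, 0], [0, 0, 0], 0.085]]}}

```text
time: 18.95
tool_pos: [0.5982, 0.0934, 0.1377]
tool_rot: [3.14, 0.0, 1.569]
contact_force: [-0.3, 0.0, 0.1]
opening: 0.0494
grip_force: 0.0
```

Emit:
{"method": "arm_command", "body": {"moves": [[[0, 0, 0], [0, 0, 0], 0.085], [[0, 0, 0], [0, 0, 0], 0.085], [[0, 0, 0], [0, 0, 0], 0.085], [[0, 0, -0.01], [0, 0, 0], 0.085], [[0, 0, -0.03], [0, 0, 0], 0.085]]}}

```text
time: 19.45
tool_pos: [0.5967, 0.0935, 0.167]
tool_rot: [-3.138, 0.0, 1.569]
contact_force: [-0.1, -0.3, 0.4]
opening: 0.0841
grip_force: 0.0
```

Emit:
{"method": "arm_command", "body": {"moves": [[[0, 0, -0.03], [0, 0, 0], 0.085], [[0, 0, -0.06], [0, 0, 0], 0.085], [[0, 0, -0.09], [0, 0, 0], 0.085], [[-0.04, 0, -0.1], [0, 0, 0], 0.085], [[-0.09, 0, -0.1], [0, 0, 0], 0.085]]}}

```text
time: 19.95
tool_pos: [0.5984, 0.0043, 0.2711]
tool_rot: [3.136, 0.0, 1.573]
contact_force: [-0.2, -0.7, -0.0]
opening: 0.085
grip_force: 0.0
```

Emit:
{"method": "arm_command", "body": {"moves": [[[-0.04, 0, 0], [0, 0, 0], 0.085], [[-0.08, 0, 0], [0, 0, 0], 0.085], [[-0.1, 0, 0], [0, 0, 0], 0.085], [[-0.1, 0, 0], [0, 0, 0], 0.085], [[-0.1, 0, 0], [0, 0, 0], 0.085]]}}

```text
time: 20.45
tool_pos: [0.5972, -0.0965, 0.2681]
tool_rot: [3.141, -0.0, 1.568]
contact_force: [0.3, 0.1, -0.5]
opening: 0.0851
grip_force: 0.0
```

```bash
python3 go.py 0.5975 0.0937 0.1375 1.569;python3 - <<'E'
from h import *
snap('scene','s9',(170,170,430,360),3)
E
```

```text
t 20.45 pos [ 0.5972 -0.0965  0.2681] rot [ 3.1410e+00 -2.0000e-04  1.5683e+00] F [ 0.3  0.1 -0.5] op 0.0851 grip 0.0
shift [ 0.1901 -0.0003  0.1307] turn [ 0.0005 -0.0002 -0.0007]
```

View pics/s9.png

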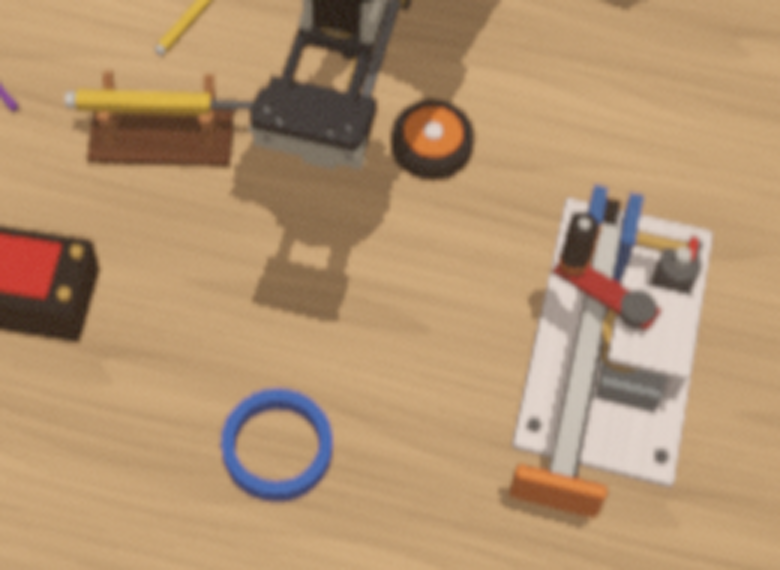

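The slide is open with its end plate at (560,490), the crank is at its stop with the sleeve at (580,235), and the pin is out. The punch is on its rest at (140,103), the bystanders haven't moved, and the gripper is free of everything.

```bash
python3 -c "
from cell import robot
print(robot.hand_in())"
```

```text
the job is handed in; nothing more can be done
None
```

I drove the pin about 41 mm out with the punch, laid the punch back on its rest, wound the slide open to the crank's stop (about 2.59 rad) and let go; the job is handed in at about 20 s, and no verdict was returned.

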